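# Lay the retaining bar over a shoe on its drying carrier

### The arm

A 6-joint arm with a two-finger parallel gripper is mounted at the origin on the work surface. World frame = base frame: x ahead of the robot, y to its left, z up, the work surface at z = 0. Lengths are in m, angles in rad, forces in N, time in s.
With the tool pointing down it reaches from about 0.35 to 0.875 m from the base axis. Payload 15.5 kg.
Tool frame: the origin (TCP) lies midway between the tips of the shut fingers; the grasp point (between the pads) lies manip.hold_point_z behind it (manip.hold_point_z is the distance from the TCP to the grasp point, in m); z points along the fingers, y is the line along which they close (so a half turn about z gives the same grasp; the last joint's range is limited). The gripper opens to 85 mm and grips with 20 to 120 N. Pads are 22 mm wide; open, the fingers measure 114 mm over their backs; the gripper's body (76 mm by 85 mm) begins 54 mm behind the grasp point. The pads swing forward as they close: fully open they stand 13 mm farther back than shut.
Start: joints at [1.25, 0.494, 1.345, -0, 1.302, -0.096], TCP at [0.14, 0.609, 0.231] pointing down, gripper open.
Joint ranges: [-2.91, 2.91], [-0.82, 2.16], [0.22, 2.67], [-1.22, 4.37], [0.12, 2.79], [-3.08, 3.08]. Speed limits (rad/s): [1.89, 1.89, 2.57, 3.01, 3.01, 3.01].

### API

Orientations are given as a unit quaternion [x, y, z, w].
In Python, from workcell import state, snapshot, manip gives the robot as it stands.
- The arm moves only by the tool apply_moves, never from a script. Its argument "motion" is a list of rows, each a list of 2 entries, a list of its own where there are three numbers: the shift along the tool's x, y, z as a fraction of full scale, then the turn, a rotation vector about the tool's x, y, z as a fraction of full scale. In form: [[[tx, ty, tz], [ax, ay, az]], ...]. A call has 1 to 20 rows; each row shifts and turns the commanded pose from where the row before left it, along the tool's axes as they then stand; what a row does not reach is not made up. Full scale, the value 1, is 0.04 m for a shift and 4 degrees for a turn. A row lasts 1/10 s, in which the tool goes at most 50 mm and 8.59 degrees, less where a joint would pass 70% of its speed; a pose out of reach is approached as far as the arm can. A call with a number of a shift or a turn outside -1 to 1 is refused whole. A call with a gripper value outside its range is refused whole. "claw" is the closure, from 0 (fully open) to 1 (shut), set as the call begins (left out, the last holds). The fingers move at their own pace and stop on an object; "squeeze" is the grip in N (left out, the last holds). Time passes only in rows, so rows that do not move let the fingers close. It gives the time, the measured TCP pose, the force, the opening and the grip force at its end, in the units of the state.
- state(): the state, without advancing time (a new reading comes with each control period).
- snapshot(name): name is "side" or "top" or "wrist"; returns a dict with "frame" (480x640x3 uint8, red, green, blue), "mtx" (3x3 intrinsics, pixels), "dist" ([k1, k2, p1, p2, k3] as OpenCV has them; the pictures are not rectified), "R" (3x3) and "t" (3): a world point X has camera coordinates R X + t; the wrist camera has in their place "tool_from_camera" (4x4, takes a point from camera to tool coordinates, whose origin is the TCP and whose axes are the flange's). Camera axes: x right, y down, z forward; pixel columns grow to the right and rows downward; lengths in m; the calibration is good to about 2 mm. A picture is of the moment at which its call begins: read the wrist's pose just before it. There is no depth.
- manip.sign_off(): hands the job in; it is judged then, once.
The state is a dict: "time": time; "joint_pos": joint angles; "qd": joint speeds; "joint_efforts": joint torques, N m; "tcp_pos": TCP position; "ee_rot": TCP orientation; "ft_force": force on the tool from outside, world axes, zero at the start; "torque": the same for the moment, N m; "grip_width": opening from 0.0 (shut) to 1.0 (fully open); "grasp_force": force on a finger pad.
Only numpy, scipy, OpenCV 4.12 (cv2) and the standard library are available. Lean on these libraries where they do the work, as an engineer would, in place of code of your own. Each camera call takes 0.05 s, during which the arm holds its last target. There are 200 camera calls.

### The job

Pick up the aluminium retaining bar and lay it across the two yellow uprights of the shoe carrier, over the toe of the black shoe, so that it lies level, fully down in both notches, with an end sticking out past each upright. Lower it in rather than dropping it, let go of it, and do not shift the shoe or disturb the brush, the tin or the bottle.

Things in the scene. Friction and masses are not known exactly. Their poses are not given: they have to be found in the camera images.
- bar: Retaining bar: straight square aluminium bar with orange plastic end caps, 200 mm long (its y axis), 22 mm wide (x) and 22 mm high (z), about 0.2 kg. Starts lying on the bench to the left or right of the carrier, at any of many angles. Origin: centre of its underside. Either way round will do.
- bar_mid (a point): The centre of the bar, 11 mm above the middle of its underside.
- carrier: Shoe carrier fixed to the bench: 8 mm plywood board 305 x 115 mm (x -217 to +88), with a 70 x 190 mm crosspiece bearing two yellow uprights centred at x = 0, y = -72 and +72 mm, each 14 mm thick (y), 56 mm wide (x), 110 mm tall, with an open notch in the top running through along y. Origin: on the bench midway between the uprights; x to the shoe's toe, y from upright to upright, z up.
- rest (a point): Point midway between the two notches at the height of their floors, 80 mm above the bench; axes as the carrier's. Each notch is 30 mm wide (x) between straight cheeks 16 mm high; above these, lips flare to a mouth about 40 mm wide, tops 110 mm above the bench.
- shoe: Loose black shoe with a pale insert in its mouth, on the carrier's board between the uprights, toe along carrier +x. 278 mm long, 98 wide, about 0.55 kg. Origin: on its sole about midway between the uprights, 72 mm behind the toe tip. Height above the bench: about 51 mm beneath the bar's place, 65 mm at 60 mm behind it, up to 105 mm towards the heel. Must not be shifted.
- brush: Shoe brush lying bristles down, wooden back, 170 mm long (y), 55 mm wide (x), 42 mm high; on the other side of the carrier from the bar. Leave alone. Origin: centre of its underside.
- tin: Dark round polish tin with a pale lid, 76 mm across and 34 mm high. Leave alone. Origin: centre of its underside.
- dye: Amber dye bottle with black cap, 68 mm across and 150 mm high. Leave alone. Origin: centre of its underside.
There are look-alikes about, which are no part of the job. What is meant by the bar is not blue or pink, and is the larger of those in its own colour.

How it is judged:
At the end, for the whole second after the job is handed in: Bar at rest in both notches: centre within 8 mm of the line between the notches, within 19 mm of the midpoint along it, 11 +- 4 mm above the notch floors, length within 0.09 rad of the carrier's y axis (so level too); shoe within 15 mm of its start (x of bar_mid in the frame of rest between -0.008 and 0.008 m and y of bar_mid in the frame of rest between -0.019 and 0.019 m and z of bar_mid in the frame of rest between 0.007 and 0.015 m and angle between the y axis of bar and the y axis of carrier, either way round below 0.09 rad and linear speed of bar below 0.02 m/s and distance of shoe from where it was at the start of the episode below 0.015 m); the robot touches nothing.
It fails at once if the bar falls freely (faster than 0.6 m/s, some 18 mm of fall, while not held) (linear speed of bar above 0.6 m/s and contact force between the fingers and bar below 0.3 N).
It fails at once if the shoe is shifted by more than 15 mm or tipped by more than 0.2 rad (distance of shoe from where it was at the start of the episode above 0.015 m or angle between shoe's own z axis and vertical above 0.2 rad).
It fails at once if the brush, the tin or the bottle is moved by more than 30 mm (distance of any of brush, tin, dye from where it was at the start of the episode above 0.03 m).
It also fails if it takes over 38 s, if anything falls off the work surface, if the arm or the gripper's body presses on something with over 40 N, if the wrist force passes 120 N, or if a joint passes its speed limit or range.

## Working session

There is one attempt and no reset: what is moved stays moved. The work goes in short steps, Python scripts to look and compute and a tool call to move; the robot and the scene stay as the last step left them, time stands still between calls to the robot, and variables do not carry over. Pictures are saved under pics/ and viewed, at most 10 in all, crops included, and the job is handed in when it is done.

Besides the shell and the picture viewer there is one more tool, called after "Call:" by a JSON object that holds its "name" and its "arguments". apply_moves: Moves the arm, as the interface text tells. Its arguments: {"type":"object","properties":{"motion":{"type":"array","items":{"type":"array"}},"claw":{"type":"number"},"squeeze":{"type":"number"}},"required":["motion"]}

```bash
mkdir -p pics; ls; cat > h.py <<'E'
import numpy as np, cv2
from workcell import state, snapshot, manip
from scipy.spatial.transform import Rotation as Ro
def cast(s,px,z,T=None):
    """pixels -> world points on plane z"""
    u=cv2.undistortPoints(np.array(px,float).reshape(-1,1,2),np.array(s['mtx'],float),np.array(s['dist'],float)).reshape(-1,2)
    d=np.c_[u,np.ones(len(u))]
    if T is None:
        R=np.array(s['R']);t=np.array(s['t']);o=-R.T@t;d=d@R
    else: o=T[:3,3];d=d@T[:3,:3].T
    return o+d*((z-o[2])/d[:,2])[:,None]
def wristT(s,st):
    T=np.eye(4);T[:3,:3]=Ro.from_quat(st['ee_rot']).as_matrix();T[:3,3]=st['tcp_pos'];return T@np.array(s['tool_from_camera'])
E
python3 - <<'E'
from h import *
st=state();print({k:np.round(v,3) for k,v in st.items()},manip.hold_point_z)
for n in('top','side'):
    s=snapshot(n);cv2.imwrite(f'pics/{n}0.png',s['frame'][:,:,::-1]);np.save(f'pics/{n}0.npy',s,allow_pickle=True)
    print(n,-np.array(s['R']).T@s['t'])
E
```

```text
pics
{'time': np.float64(0.0), 'joint_pos': array([ 1.25 ,  0.494,  1.346, -0.   ,  1.303, -0.096]), 'qd': array([-0.   ,  0.002, -0.001,  0.001, -0.001,  0.   ]), 'joint_efforts': array([-1.0000e-03, -8.8216e+01, -3.8388e+01, -0.0000e+00,  1.0000e-02,
        0.0000e+00]), 'tcp_pos': array([0.14 , 0.609, 0.231]), 'ee_rot': array([ 0.113,  0.994, -0.001, -0.   ]), 'ft_force': array([ 0.592,  0.057, -0.499]), 'torque': array([ 0.004,  0.027, -0.009]), 'grasp_force': np.float64(0.0), 'grip_width': np.float64(0.995)} 0.0187
top [0.44040881 0.07134954 1.25926903]
side [ 0.35653091 -0.75702602  0.77297597]
```

View pics/top0.png

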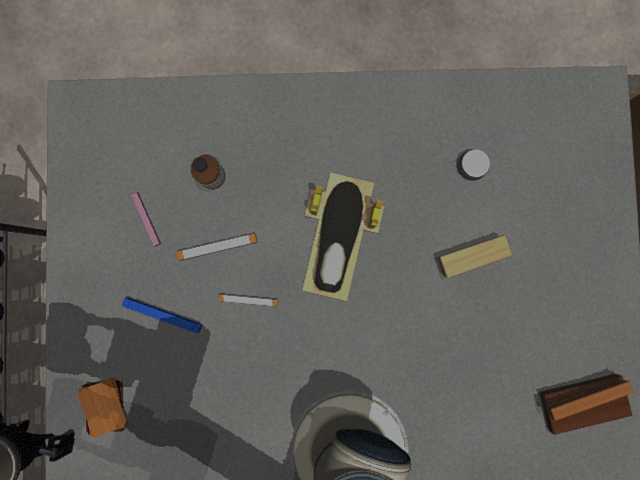

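View pics/side0.png

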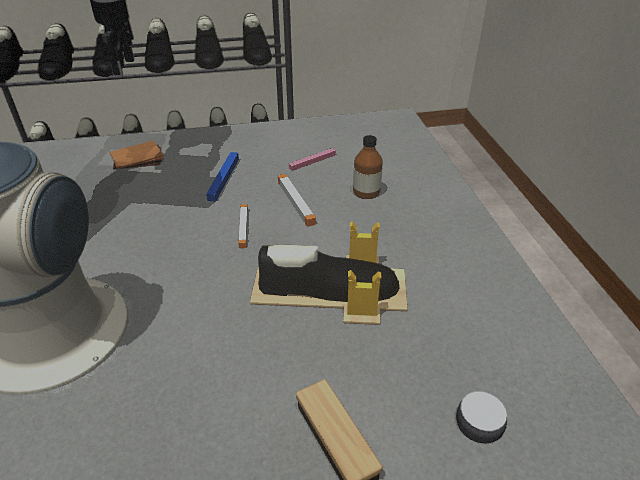

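The top view shows the bar (larger white one with orange caps) from about (177,255) to (257,238). The carrier's uprights are at about (316,200) and (376,213), with the toe pointing up the image, away from the robot. The side view shows both notches clear.

```bash
python3 - <<'E'
from h import *
s=np.load('pics/top0.npy',allow_pickle=True).item()
f=s['frame'];hsv=cv2.cvtColor(f,cv2.COLOR_RGB2HSV)
def comps(m,lo):
    n,l,stt,c=cv2.connectedComponentsWithStats(m.astype(np.uint8));return [(stt[i],c[i],l==i) for i in range(1,n) if stt[i,4]>=lo]
# bar: white or orange in ROI
roi=np.zeros(f.shape[:2],bool);roi[228:266,170:264]=1
m=roi&((hsv[...,2]>150)|((hsv[...,1]>130)&(hsv[...,2]>100)))
ys,xs=np.nonzero(m);r=cv2.minAreaRect(np.c_[xs,ys].astype(np.float32));print(r)
b=cv2.boxPoints(r);w=cast(s,b,.022);print(w.round(4))
c=cast(s,[r[0]],.022)[0];L=[np.linalg.norm(w[i]-w[(i+1)%4]) for i in range(4)];print('bar',c,L)
i=int(np.argmax(L));d=w[(i+1)%4]-w[i];print('ang',np.degrees(np.arctan2(d[1],d[0])))
roi[:]=0;roi[170:245,295:395]=1
for a,c,mm in comps(roi&(hsv[...,1]>170)&(hsv[...,2]>110)&(hsv[...,0]>18)&(hsv[...,0]<35),6):
    print(a,c,cast(s,[c],.1).round(4))
# board
roi[:]=0;roi[165:305,295:395]=1
m=roi&(hsv[...,1]>60)&(hsv[...,0]>15)&(hsv[...,0]<40)
# board corners by eye
print(cast(s,[(331,173),(375,181),(348,300),(303,291)],.008).round(4))
for p in [(206,165),(475,164),(475,257)]: print(cast(s,[p],.03).round(3))
E
```

```text
((215.97430419921875, 246.3895721435547), (8.698747634887695, 81.18386840820312), 76.89079284667969)
[[0.4965 0.4141 0.022 ]
 [0.5372 0.2183 0.022 ]
 [0.5161 0.2138 0.022 ]
 [0.4755 0.4094 0.022 ]]
bar [0.50632177 0.31393901 0.022     ] [np.float64(0.1999721025650484), np.float64(0.02152381319917637), np.float64(0.19974980746709353), np.float64(0.02150992193324442)]
ang -78.27229533860984
[316 186   6   7  31] [318.29032258 189.25806452] [[0.6291 0.0592 0.1   ]]
[312 194   8  18  78] [315.62820513 202.28205128] [[0.5988 0.0662 0.1   ]]
[376 201   6   7  30] [378.6        203.63333333] [[ 0.5921 -0.0797  0.1   ]]
[371 208   8  18  81] [374.96296296 216.25925926] [[ 0.5629 -0.0703  0.1   ]]
[[ 0.6845  0.0253  0.008 ]
 [ 0.6615 -0.0846  0.008 ]
 [ 0.3663 -0.0082  0.008 ]
 [ 0.3912  0.1025  0.008 ]]
[[0.708 0.335 0.03 ]]
[[ 0.694 -0.331  0.03 ]]
[[ 0.464 -0.32   0.03 ]]
```

Call:
{"name": "apply_moves", "arguments": {"motion": [[[0,0,0],[0,0,1]],[[0,0,0],[0,0,1]],[[0,0,0],[0,0,1]],[[0,0,0],[0,0,1]],[[0,0,0],[0,0,1]],[[0,0,0],[0,0,1]],[[0,0,0],[0,0,1]],[[0,0,0],[0,0,1]],[[0,0,0],[0,0,1]],[[0,0,0],[0,0,1]],[[0,0,0],[0,0,1]],[[0,0,0],[0,0,1]],[[0,0,0],[0,0,1]],[[0,0,0],[0,0,1]],[[0,0,0],[0,0,1]],[[0,0,0],[0,0,1]],[[0,0,0],[0,0,0.3]]], "claw": 0, "squeeze": 50}}

```text
time: 1.8
tcp_pos: [0.1399, 0.6089, 0.231]
ee_rot: [0.631, 0.776, -0.0, 0.0]
ft_force: [-0.7, 0.7, -0.2]
grip_width: 1.0
grasp_force: 0.0
```

```bash
cat >> h.py <<'E'
def delta(target,axis_deg):
    st=state();M=Ro.from_quat(st['ee_rot']).as_matrix()
    d=M.T@(np.array(target)-st['tcp_pos']);yaw=np.degrees(np.arctan2(M[1,1],M[0,1]))
    print('t',round(st['time'],2),'tcp',np.round(st['tcp_pos'],4),'shift units',(d/.04).round(3),'yaw tool y',yaw.round(2),'turn z units',(-(axis_deg-yaw)/4).round(3),'tilt z',M[:,2].round(4))
E
python3 - <<'E'
from h import *
delta([.506,.314,.2],11.7);s=snapshot('wrist');print(np.round(s['tool_from_camera'],4),s['mtx'])
E
```

```text
t 1.8 tcp [0.1399 0.6089 0.231 ] shift units [-9.083  7.46   0.777] yaw tool y 11.75 turn z units 0.013 tilt z [-2.e-04 -6.e-04 -1.e+00]
[[-2.000e-04 -9.573e-01 -2.890e-01  7.310e-02]
 [ 1.000e+00 -3.000e-04  2.000e-04 -8.000e-04]
 [-3.000e-04 -2.890e-01  9.573e-01 -1.416e-01]
 [ 0.000e+00  0.000e+00  0.000e+00  1.000e+00]] [[406.79854297   0.         310.80696254]
 [  0.         406.79854297 238.04043189]
 [  0.           0.           1.        ]]
```

Call:
{"name": "apply_moves", "arguments": {"motion": [[[-0.65,0.533,0],[0,0,0]],[[-0.65,0.533,0],[0,0,0]],[[-0.65,0.533,0],[0,0,0]],[[-0.65,0.533,0],[0,0,0]],[[-0.65,0.533,0],[0,0,0]],[[-0.65,0.533,0],[0,0,0]],[[-0.65,0.533,0],[0,0,0]],[[-0.65,0.533,0],[0,0,0]],[[-0.65,0.533,0],[0,0,0]],[[-0.65,0.533,0],[0,0,0]],[[-0.65,0.533,0],[0,0,0]],[[-0.65,0.533,0],[0,0,0]],[[-0.65,0.533,0],[0,0,0]],[[-0.64,0.533,0],[0,0,0]],[[0,0,0],[0,0,0]],[[0,0,0],[0,0,0]]]}}

```text
time: 3.45
tcp_pos: [0.507, 0.3142, 0.231]
ee_rot: [0.63, 0.776, -0.0, -0.0]
ft_force: [-0.2, -0.3, 0.2]
grip_width: 1.0
grasp_force: 0.0
```

```bash
python3 - <<'E'
from h import *
delta([.506,.314,.004],11.7)
st=state();s=snapshot('wrist');T=wristT(s,st);f=s['frame'];cv2.imwrite('pics/w1.png',f[:,:,::-1])
hsv=cv2.cvtColor(f,cv2.COLOR_RGB2HSV)
m=((hsv[...,2]>150)&(hsv[...,1]<40))|((hsv[...,1]>150)&(hsv[...,2]>100)&(hsv[...,0]<20))
m=cv2.morphologyEx(m.astype(np.uint8),cv2.MORPH_CLOSE,np.ones((5,5)))
c=max(cv2.findContours(m,cv2.RETR_EXTERNAL,cv2.CHAIN_APPROX_NONE)[0],key=cv2.contourArea).reshape(-1,2)
w=cast(s,c,.022,T)[:,:2].astype(np.float32);r=cv2.minAreaRect(w*1000);print('bar rect mm',r,c.min(0),c.max(0))
E
```

```text
t 3.45 tcp [0.507  0.3142 0.231 ] shift units [ 1.000e-03 -2.100e-02  5.674e+00] yaw tool y 11.86 turn z units 0.04 tilt z [-6.e-04 -1.e-04 -1.e+00]
bar rect mm ((528.4237060546875, 258.7568359375), (637.2250366210938, 430.5776672363281), 11.346322059631348) [0 0] [639 456]
```

View pics/w1.png

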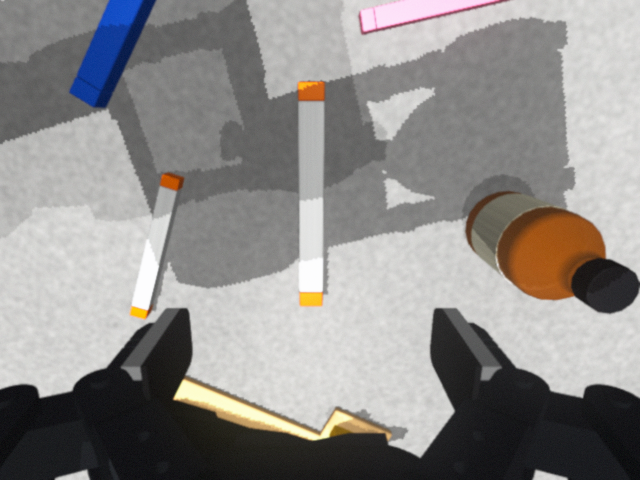

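The wrist view shows the bar vertical in the picture, its caps at (312,91) and (311,299), between the open fingers.

```bash
python3 - <<'E'
from h import *
st=state();s=snapshot('wrist');T=wristT(s,st);hsv=cv2.cvtColor(s['frame'],cv2.COLOR_RGB2HSV)
m=((hsv[...,1]>150)&(hsv[...,2]>100)&(hsv[...,0]<25)).astype(np.uint8)
P=[]
for y0 in(70,280):
    mm=m*0;mm[y0:y0+40,280:345]=m[y0:y0+40,280:345]
    r=cv2.minAreaRect(np.argwhere(mm)[:,::-1].astype(np.float32));b=cv2.boxPoints(r)
    # outer edge midpoint
    o=b[np.argsort(b[:,1])];e=o[:2].mean(0) if y0==70 else o[2:].mean(0)
    P.append(cast(s,[e],.022 if y0==70 else .02,T)[0]);print(r,e)
P=np.array(P);d=P[0]-P[1];print(P.round(4),np.linalg.norm(d),'ang',np.degrees(np.arctan2(d[1],d[0])));c=P.mean(0)
delta([c[0],c[1],.005],np.degrees(np.arctan2(d[1],d[0]))-90)
E
```

```text
((311.5, 91.0), (18.0, 25.0), 90.0) [311.5  82. ]
((311.0, 299.0), (12.0, 22.0), 90.0) [311. 305.]
[[0.4859 0.411  0.022 ]
 [0.5263 0.2168 0.02  ]] 0.19836729329624708 ang 101.77888230857387
t 3.55 tcp [0.5061 0.315  0.2312] shift units [-2.800e-02 -4.000e-03  5.654e+00] yaw tool y 11.93 turn z units 0.037 tilt z [-5.e-04 -0.e+00 -1.e+00]
```

Call:
{"name": "apply_moves", "arguments": {"motion": [[[0,0,0.9],[0,0,0]],[[0,0,0.9],[0,0,0]],[[0,0,0.9],[0,0,0]],[[0,0,0.9],[0,0,0]],[[0,0,0.9],[0,0,0]],[[0,0,0.6],[0,0,0]],[[0,0,0.35],[0,0,0]],[[0,0,0.2],[0,0,0]],[[0,0,0],[0,0,0]]]}}

```text
time: 4.45
tcp_pos: [0.5065, 0.3149, 0.0051]
ee_rot: [0.63, 0.777, -0.0, -0.0]
ft_force: [-0.4, -0.2, -0.2]
grip_width: 0.997
grasp_force: 0.0
```

Call:
{"name": "apply_moves", "arguments": {"motion": [[[0,0,0],[0,0,0]],[[0,0,0],[0,0,0]],[[0,0,0],[0,0,0]],[[0,0,0],[0,0,0]],[[0,0,0],[0,0,0]],[[0,0,0],[0,0,0]],[[0,0,0],[0,0,0]],[[0,0,0],[0,0,0]],[[0,0,0],[0,0,0]],[[0,0,0],[0,0,0]]], "claw": 1, "squeeze": 60}}

```text
time: 5.45
tcp_pos: [0.507, 0.3148, 0.0059]
ee_rot: [0.63, 0.776, 0.0, 0.0]
ft_force: [-2.3, -1.5, 8.8]
grip_width: 0.237
grasp_force: 60.0
```

Call:
{"name": "apply_moves", "arguments": {"motion": [[[0,0,-0.2],[0,0,0]],[[0,0,-0.5],[0,0,0]],[[0,0,-0.9],[0,0,0]],[[0,0,-0.9],[0,0,0.94]],[[0,0,-0.9],[0,0,0.94]],[[0,0,-0.9],[0,0,0.94]],[[0,0,-0.9],[0,0,0.94]],[[0,0,-0.9],[0,0,0.94]],[[0,0,-0.8],[0,0,0.94]],[[0,0,-0.5],[0,0,0.94]]]}}

```text
time: 6.45
tcp_pos: [0.5069, 0.3148, 0.3044]
ee_rot: [0.791, 0.611, 0.001, 0.0]
ft_force: [0.9, 1.2, -2.0]
grip_width: 0.242
grasp_force: 59.1
```

Call:
{"name": "apply_moves", "arguments": {"motion": [[[-0.4,0.1,0],[0,0,0]],[[-0.8,0.16,0],[0,0,0]],[[-0.9,0.17,0],[0,0,0]],[[-0.9,0.17,0],[0,0,0]],[[-0.9,0.17,0],[0,0,0]],[[-0.9,0.17,0],[0,0,0]],[[-0.9,0.17,0],[0,0,0]],[[-0.9,0.17,0],[0,0,0]],[[-0.9,0.17,0],[0,0,0]],[[-0.9,0.17,0],[0,0,0]],[[-0.6,0.12,0],[0,0,0]],[[-0.3,0.1,0],[0,0,0]],[[0,0,0],[0,0,0]],[[0,0,0],[0,0,0]]]}}

```text
time: 7.85
tcp_pos: [0.4848, -0.0635, 0.3009]
ee_rot: [0.79, 0.613, -0.0, -0.0]
ft_force: [-0.2, 0.2, -1.6]
grip_width: 0.237
grasp_force: 59.1
```

```bash
python3 - <<'E'
from h import *
delta([.588,-.0075,.2],-14.6);st=state();s=snapshot('wrist');s['T']=wristT(s,st);np.save('pics/w2.npy',s,allow_pickle=True);cv2.imwrite('pics/w2.png',s['frame'][:,:,::-1])
E
```

```text
t 7.85 tcp [ 0.4848 -0.0635  0.3009] shift units [2.    2.151 2.522] yaw tool y -14.45 turn z units 0.036 tilt z [-7.e-04  5.e-04 -1.e+00]
```

View pics/w2.png

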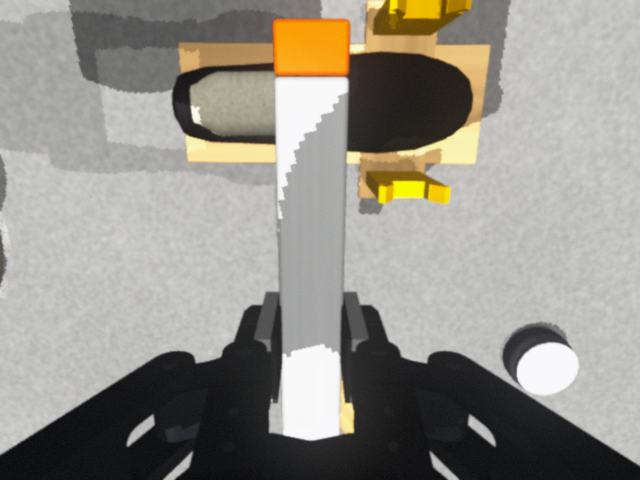

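The wrist view shows the bar held straight, the whole board with corners near (180,43), (490,45), (477,163) and (188,163), and the uprights at (410,188) and (430,10). I'll magnify the uprights.

```bash
python3 - <<'E'
from h import *
s=np.load('pics/w2.npy',allow_pickle=True).item();f=s['frame']
a=cv2.resize(f[0:40,350:490],None,fx=5,fy=5,interpolation=cv2.INTER_CUBIC);b=cv2.resize(f[155:215,350:490],None,fx=5,fy=5,interpolation=cv2.INTER_CUBIC)
cv2.imwrite('pics/c2.png',np.vstack([a,b])[:,:,::-1])
p=cast(s,[(180,43),(490,45),(477,163),(188,163)],.008,s['T']);print(p.round(4))
e=(p[1]-p[0]+p[2]-p[3]);a=np.arctan2(e[1],e[0]);xc=np.array([np.cos(a),np.sin(a),0]);yc=np.array([-xc[1],xc[0],0]);c=p.mean(0)
print('yaw',np.degrees(a),'L,W',np.linalg.norm(e)/2,'origin',c+.0645*xc)
E
```

```text
[[ 0.3963  0.1029  0.008 ]
 [ 0.6864  0.0259  0.008 ]
 [ 0.6596 -0.0836  0.008 ]
 [ 0.365  -0.0074  0.008 ]]
yaw -14.680432893083992 L,W 0.30222392224338646 origin [ 0.5892316  -0.00689202  0.008     ]
```

View pics/c2.png

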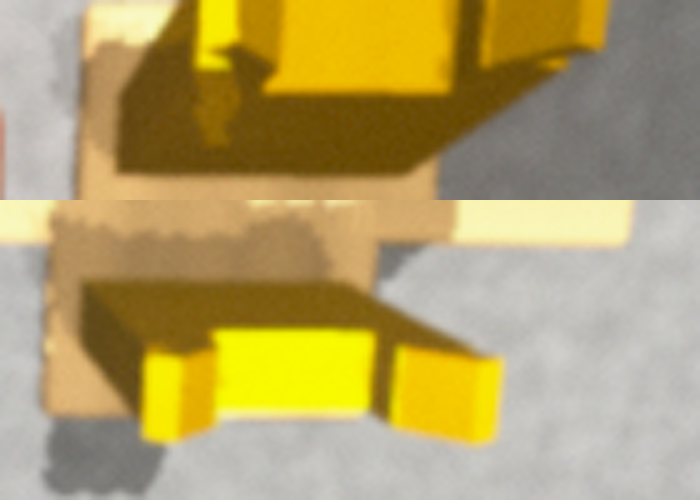

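The crop shows the near notch floor over columns 393 to 424.6, rows 181 to 198. The far floor's inner edge is at row 18.6, columns 403 to 440.

```bash
python3 - <<'E'
from h import *
s=np.load('pics/w2.npy',allow_pickle=True).item()
q=cast(s,[(393,181),(424.6,181),(403,18.6),(440,18.6),(393,198),(424.6,198)],.08,s['T']);print(q.round(4))
n=(q[0]+q[1])/2;f=(q[2]+q[3])/2;d=f-n;print('widths',np.linalg.norm(q[1]-q[0]),np.linalg.norm(q[3]-q[2]),'len',np.linalg.norm(d),'yaw',np.degrees(np.arctan2(d[1],d[0]))-90,'mid',(n+f)/2)
# bar yaw in grip: white edges of the bar front cap etc. not used
o=np.array([.5892,-.0069]);delta([*(n+f)[:2]/2,.2],-14.6);delta([*o,.2],-14.6)
t=np.load('pics/top0.npy',allow_pickle=True).item()
print(((cast(t,[(318.3,189.3),(315.6,202.3),(378.6,203.6),(375,216.3)],.1))).mean(0))
E
```

```text
[[ 0.5594 -0.0656  0.08  ]
 [ 0.5866 -0.0727  0.08  ]
 [ 0.5917  0.0594  0.08  ]
 [ 0.62    0.0519  0.08  ]
 [ 0.5564 -0.0807  0.08  ]
 [ 0.584  -0.0878  0.08  ]]
widths 0.028097874139205163 0.02932705920818788 len 0.12907247111650713 yaw -14.747526006271386 mid [ 0.58940587 -0.00672115  0.08      ]
t 7.9 tcp [ 0.4849 -0.0632  0.301 ] shift units [2.018 2.181 2.525] yaw tool y -14.42 turn z units 0.046 tilt z [-6.e-04  4.e-04 -1.e+00]
t 7.9 tcp [ 0.4849 -0.0632  0.301 ] shift units [2.012 2.177 2.525] yaw tool y -14.42 turn z units 0.046 tilt z [-6.e-04  4.e-04 -1.e+00]
[ 0.59569939 -0.0061824   0.1       ]
```

Call:
{"name": "apply_moves", "arguments": {"motion": [[[0.4,0.436,0.5],[0,0,0.06]],[[0.4,0.436,0.7],[0,0,0]],[[0.4,0.436,0.7],[0,0,0]],[[0.4,0.436,0.7],[0,0,0]],[[0.41,0.436,0.7],[0,0,0]],[[0,0,0.5],[0,0,0]],[[0,0,0.2],[0,0,0]],[[0,0,0],[0,0,0]],[[0,0,0],[0,0,0]],[[0,0,0],[0,0,0]]]}}

```text
time: 8.9
tcp_pos: [0.5903, -0.0083, 0.1426]
ee_rot: [0.792, 0.611, 0.001, 0.001]
ft_force: [-0.8, 1.0, -1.5]
grip_width: 0.24
grasp_force: 59.1
```

```bash
python3 - <<'E'
from h import *
delta([.5893,-.0068,.0859],-14.7);delta([.5893,-.0068,.0859],-14.7)
s=snapshot('wrist');delta([.5893,-.0068,.0859],-14.7)
t=snapshot('side')
a=cv2.resize(t['frame'][200:330,290:430],None,fx=4,fy=4,interpolation=cv2.INTER_CUBIC)
cv2.imwrite('pics/c3.png',a[:,:,::-1]);cv2.imwrite('pics/w3.png',s['frame'][:,:,::-1])
E
```

```text
t 8.9 tcp [ 0.5903 -0.0083  0.1426] shift units [ 0.029 -0.036  1.418] yaw tool y -14.7 turn z units 0.0 tilt z [ 1.9e-03 -2.0e-04 -1.0e+00]
t 8.9 tcp [ 0.5903 -0.0083  0.1426] shift units [ 0.029 -0.036  1.418] yaw tool y -14.7 turn z units 0.0 tilt z [ 1.9e-03 -2.0e-04 -1.0e+00]
t 8.95 tcp [ 0.5903 -0.0083  0.1425] shift units [ 0.031 -0.037  1.416] yaw tool y -14.71 turn z units -0.002 tilt z [ 1.9e-03 -2.0e-04 -1.0e+00]
```

View pics/c3.png

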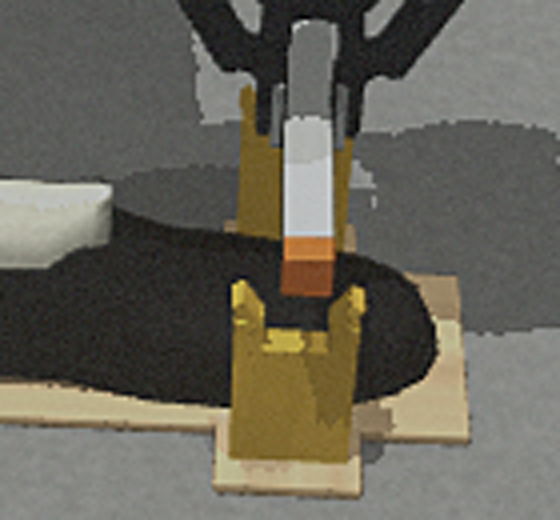

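The side crop shows the bar above both notches. The cap's lower edge centre is at crop (306,292) and the notch floor centre at (295,350). I'll compare the two by casting rays from this one camera.

```bash
python3 - <<'E'
from h import *
t=snapshot('side');a=np.radians(-14.7);xc=np.array([np.cos(a),np.sin(a)]);yc=np.array([-xc[1],xc[0]])
for nm,p,z in[('capL',(280,288),.137),('capR',(333,295),.137),('capTL',(284,237),.1587),('capTR',(335,240),.1587),('floorL',(262,350),.08),('floorR',(328,352),.08),('mouthL',(237,284),.11),('mouthR',(362,290),.11)]:
    w=cast(t,[(290+p[0]/4,200+p[1]/4)],z)[0][:2]-[.5893,-.0068];print(nm,(w@xc).round(4),(w@yc).round(4))
E
```

```text
capL -0.0091 -0.097
capR 0.0135 -0.1
capTL -0.0085 -0.0885
capTR 0.0131 -0.0891
floorL -0.0147 -0.077
floorR 0.015 -0.0764
mouthL -0.0273 -0.0663
mouthR 0.0285 -0.0668
```

Call:
{"name": "apply_moves", "arguments": {"motion": [[[0.03,-0.05,0],[0,0,0]],[[0,0,0.2],[0,0,0]],[[0,0,0.3],[0,0,0]],[[0,0,0.3],[0,0,0]],[[0,0,0.2],[0,0,0]],[[0,0,0.15],[0,0,0]],[[0,0,0.1],[0,0,0]],[[0,0,0.1],[0,0,0]],[[0,0,0],[0,0,0]],[[0,0,0],[0,0,0]]]}}

```text
time: 10.05
tcp_pos: [0.5884, -0.0065, 0.0875]
ee_rot: [0.792, 0.611, 0.0, 0.0]
ft_force: [-0.1, 0.4, -1.8]
grip_width: 0.245
grasp_force: 59.2
```

```bash
python3 - <<'E'
from h import *
delta([.5893,-.0068,.0859],-14.7);t=snapshot('side');print(state()['ft_force'])
a=cv2.resize(t['frame'][200:330,290:430],None,fx=4,fy=4,interpolation=cv2.INTER_CUBIC)
cv2.imwrite('pics/c4.png',a[:,:,::-1])
E
```

```text
t 10.05 tcp [ 0.5884 -0.0065  0.0875] shift units [-0.001  0.024  0.039] yaw tool y -14.69 turn z units 0.002 tilt z [ 3.e-04 -1.e-04 -1.e+00]
[-0.15860563 -0.21679282 -1.8681253 ]
```

View pics/c4.png

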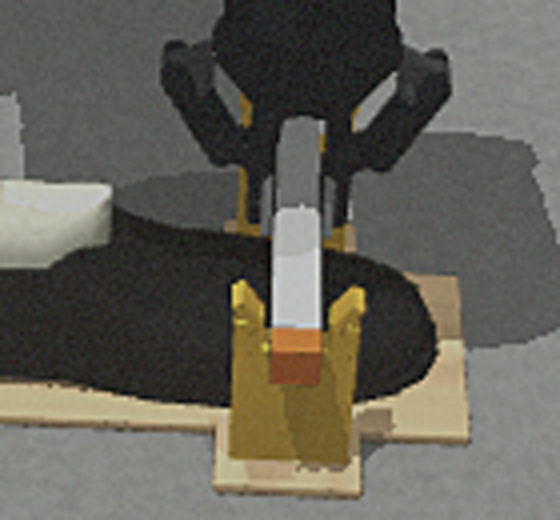

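The bar is in both notches, with its cap centre at crop (297,345), and no contact yet. I'll ease it down to contact.

Call:
{"name": "apply_moves", "arguments": {"motion": [[[0,0.01,0.03],[0,0,0]],[[0,0,0.03],[0,0,0]],[[0,0,0],[0,0,0]],[[0,0,0],[0,0,0]]]}}

```text
time: 10.5
tcp_pos: [0.589, -0.0067, 0.0859]
ee_rot: [0.792, 0.611, 0.0, 0.0]
ft_force: [-4.5, 0.1, 15.1]
grip_width: 0.236
grasp_force: 61.2
```

Call:
{"name": "apply_moves", "arguments": {"motion": [[[0,0,-0.02],[0,0,0]],[[0,0,0],[0,0,0]],[[0,0,0],[0,0,0]]], "squeeze": 20}}

```text
time: 10.8
tcp_pos: [0.5888, -0.0066, 0.0859]
ee_rot: [0.792, 0.611, 0.0, 0.0]
ft_force: [-2.0, 0.2, 5.8]
grip_width: 0.241
grasp_force: 60.2
```

Call:
{"name": "apply_moves", "arguments": {"motion": [[[0,0,0],[0,0,0]],[[0,0,0],[0,0,0]],[[0,0,0],[0,0,0]],[[0,0,0],[0,0,0]],[[0,0,0],[0,0,0]],[[0,0,0],[0,0,0]]], "claw": 0.3}}

```text
time: 11.4
tcp_pos: [0.5886, -0.0067, 0.0857]
ee_rot: [0.792, 0.611, 0.0, 0.0]
ft_force: [-0.7, 0.1, 1.0]
grip_width: 0.702
grasp_force: 0.0
```

Call:
{"name": "apply_moves", "arguments": {"motion": [[[0,0,-0.1],[0,0,0]],[[0,0,-0.2],[0,0,0]],[[0,0,-0.4],[0,0,0]],[[0,0,-0.7],[0,0,0]],[[0,0,-0.8],[0,0,0]],[[0,0,-0.8],[0,0,0]],[[0,0,-0.8],[0,0,0]],[[0,0,-0.6],[0,0,0]],[[0,0,-0.3],[0,0,0]],[[0,0,0],[0,0,0]],[[0,0,0],[0,0,0]]]}}

```text
time: 12.5
tcp_pos: [0.5882, -0.0066, 0.2728]
ee_rot: [0.792, 0.611, -0.0, -0.0]
ft_force: [0.0, -0.0, -1.1]
grip_width: 0.7
grasp_force: 0.0
```

```bash
python3 - <<'E'
from h import *
delta([.5893,-.0068,.0859],-14.7);t=snapshot('side');s=snapshot('wrist');st=state();print(st['grip_width'],st['ft_force'])
a=cv2.resize(t['frame'][190:330,250:430],None,fx=3,fy=3,interpolation=cv2.INTER_CUBIC)
b=cv2.resize(s['frame'],(560,420));a=cv2.resize(a,(540,420))
cv2.imwrite('pics/c5.png',cv2.resize(np.hstack([a,b]),(800,305))[:,:,::-1])
T=wristT(s,st);hsv=cv2.cvtColor(s['frame'],cv2.COLOR_RGB2HSV)
m=((hsv[...,1]>150)&(hsv[...,2]>90)&(hsv[...,0]<18)).astype(np.uint8)
n,l,q,c=cv2.connectedComponentsWithStats(m)
A=np.radians(-14.7);R=np.array([[np.cos(A),np.sin(A)],[-np.sin(A),np.cos(A)]])
for i in range(1,n):
    if q[i,4]>60: print(q[i],(R@(cast(s,[c[i]],.102,T)[0][:2]-[.5893,-.0068])).round(4))
E
```

```text
t 12.5 tcp [ 0.5882 -0.0066  0.2728] shift units [2.000e-03 3.300e-02 4.673e+00] yaw tool y -14.7 turn z units 0.001 tilt z [-1.e-03  1.e-04 -1.e+00]
0.7000652346269689 [-0.33551503 -0.5829601  -0.06969816]
[ 12  56  29  16 285] [-0.2034  0.1059]
[297  77  32  22 128] [-0.0025  0.0919]
```

View pics/c5.png

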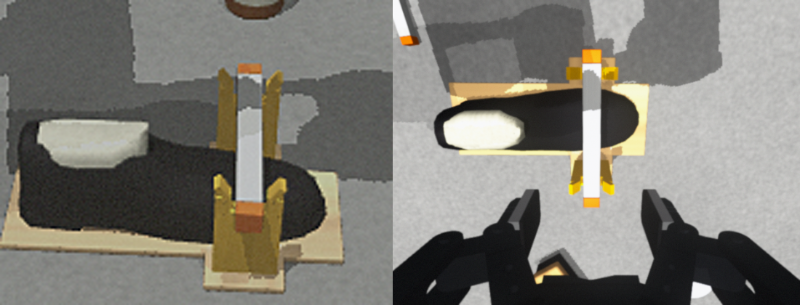

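Both views show the bar seated level in both notches with a cap sticking out past each upright. The shoe is in place and the gripper is clear, so I'm handing in.

```bash
python3 -c "
from workcell import manip
print(manip.sign_off())"
```

```text
the job is handed in; nothing more can be done
None
```

The bar was lowered into both notches, released and handed in at about 12.5 s; the final pictures show it level, an end past each upright and the shoe in place, but no verdict came back.

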